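# Move the spice caddy to the other hanging rail

### The arm

A 7-joint arm with a two-finger parallel gripper is mounted at the origin on the work surface. World frame = base frame: x ahead of the robot, y to its left, z up, the work surface at z = 0. Lengths are in m, angles in rad, forces in N, time in s.
With the tool pointing down it reaches from about 0.35 to 0.9 m from the base axis. Payload 19.9 kg.
Tool frame: the origin (TCP) lies at the very end of the fingers, on their centre line; the grasp point (between the pads) lies 19 mm behind it (robot.pinch_z is the distance from the TCP to the grasp point, in m); z points along the fingers, y is the line along which they close (so a half turn about z gives the same grasp; the last joint's range is limited). The gripper opens to 94 mm and grips with 3 to 60 N. Pads are 16 mm wide; open, the fingers measure 119 mm over their backs; the gripper's body (75 mm by 177 mm) begins 78 mm behind the grasp point.
Start: joints at [-1.149, 0.417, -0.01, 1.614, 0.005, 1.111, -0.053], TCP at [0.28, 0.559, 0.205] pointing down, gripper open.
Joint ranges: [-2.81, 2.81], [-0.39, 2.02], [-1.27, 1.25], [0.06, 2.57], [-1.19, 4.33], [0.19, 2], [-2.82, 2.82]. Speed limits (rad/s): [1.89, 1.89, 2.39, 2.39, 3.01, 3.01, 3.01].

### API

Orientations are given as a rotation vector (axis times angle).
In Python, from bench import robot gives the robot as it stands.
- The arm moves only by the tool hand_motion, called after "Call:" as a command line: name --argument value ..., lists and objects as JSON in quotes. Schema: {"type":"object","properties":{"rows":{"type":"array","items":{"type":"number"},"minItems":6,"maxItems":72},"finger_gap":{"type":"number"},"only":{"type":"string"},"quiet":{"type":"boolean"},"lines":{"type":"string"}},"required":["rows"],"additionalProperties":false}. rows is one flat list of numbers that holds 1 to 12 rows one after another, with no inner brackets; each row has 6 numbers: dx, dy, dz in parts of the range, where 1.0 means 0.8 m, then a rotation vector rx, ry, rz in a scale on which 1.0 is pi/2 rad; each row is the pose to reach, as a shift and turn from the pose commanded when the call began, along the tool's axes at that moment; what a row does not reach only later rows make up. A row lasts 1/8 s, in which the tool goes at most 0.0625 m and 0.188 rad, less where a joint would pass 70% of its speed; a pose out of reach is approached as far as the arm can. finger_gap is the finger opening in m, set as the call begins (left out keeps the last). The fingers move at their own pace and stop on an object; the grip force is fixed at half the most. Time passes only in rows, so rows that do not move let the fingers close. The tool returns the time, the measured TCP pose, the force, the opening and the grip force at its end. only (a regular expression) keeps the lines of the reply that match it, lines (a string "A,B") keeps lines A to B, and quiet returns only ok. No shift or turn number may pass 1 either way. Input that does not fit is refused with a message, and nothing moves.
- robot.sense(): the state, without advancing time (a new reading comes with each control period).
- robot.camera(name): name is "scene" or "top"; returns a dict with "frame" (384x512x3 uint8, red, green, blue), "intrinsics" (3x3 intrinsics, pixels), "k1" (the pictures are not rectified: a ray, as slopes to the right and down, at radius r is drawn at 1 + k1 r^2 times it, then the intrinsics apply), "R" (3x3) and "t" (3): a world point X has camera coordinates R X + t. Camera axes: x right, y down, z forward; pixel columns grow to the right and rows downward; lengths in m; the calibration is good to about 2 mm. A picture is of the moment at which its call begins. There is no depth.
- robot.hand_in(): hands the job in; it is judged then, once.
The state is a dict: "clock": time; "joint_positions": joint angles; "joint_vel": joint speeds; "joint_efforts": joint torques, N m; "position": TCP position; "orientation": TCP orientation; "ft_force": force on the tool from outside, world axes, zero at the start; "moment": the same for the moment, N m; "width": finger opening in m; "finger_force": force on a finger pad.
Only numpy, scipy, OpenCV 4.12 (cv2) and the standard library are available. Lean on these libraries where they do the work, as an engineer would, in place of code of your own. Each camera call takes 0.05 s, during which the arm holds its last target. There are 200 camera calls.

### The job

Take the steel spice caddy, with its two jars standing in it, off the bar it hangs on and hang it on the bar of the empty stand, seated fully home in that bar's notch, and let go. Keep it level all the way, do not set it down in between, handle it gently against the empty stand (feel for the notch; never drop it or press it on hard, stay below 25 N), and leave the mug, the saucer and the pepper mill where they are.

Things in the scene. Friction and masses are not known exactly. Their poses are not given: they have to be found in the camera images.
- caddy: The hanging caddy: an open steel box 90 x 120 mm (x, y), 50 mm high, with a hanger above. Origin: centre of the box's underside; z up, y along the bar it hangs on, x away from the robot. It hangs in stand_a's notch at the start (origin at z = 70 mm). A stem plate rises from its robot-side (-x) wall to the hanger. With the jars 0.4 to 0.6 kg, balanced under the crest.
- caddy_hook (a point): Centre of the underside of the hanger's flat crest (5 mm thick, 40 mm wide in y), 145 mm above the caddy's origin: the face that rests on the bar. The stem passes the bar on its -x side; a nose hangs on the +x side, 22 mm below this face. 20 mm between stem and nose: 4 mm play each side of the bar. To unhook: lift over 22 mm above the bar's upper edge, then draw to -x; to hang: the reverse.
- caddy_grip (a point): In the black grip block on the crest, 16 mm thick (x), 40 mm wide (y), 45 mm high, from 150 to 195 mm above the caddy's origin; this point is on its axis, 175 mm above the origin (30 mm above the crest's underside): grip here, from above
- jar_1: small amber glass jar, 34 mm across, 62 mm high, standing loose in the caddy's +y cell; origin at the centre of its underside, z up
- jar_2: the same jar in the caddy's -y cell
- stand_a: Black steel stand fixed to the worktop, from whose bar the caddy hangs at the start. Origin on the worktop under the middle between its posts; z up, x away from the robot, y along its bar. Base plate 120 x 290 mm, 12 mm thick; 18 mm posts at y = +-130 mm, 240 mm high, with a flat grey bar between them. The bar's ends stick out past the posts, up to |y| = 205 mm.
- stand_b: Black steel stand fixed to the worktop, empty, to the left or right of the other. Origin on the worktop under the middle between its posts; z up, x away from the robot, y along its bar. Base plate 120 x 290 mm, 12 mm thick; 18 mm posts at y = +-130 mm, 240 mm high, with a flat grey bar between them. The bar's ends stick out past the posts, up to |y| = 205 mm.
- bar_a (a point): Middle of the upper edge of stand_a's bar, at z = 225 mm. The bar is 12 mm thick, its underside at z = 200 mm. In its middle a square notch, 45 mm long (y), is cut 10 mm down from the upper edge (floor at z = 215 mm); the caddy's crest sits in it.
- bar_b (a point): Middle between the posts, at the unloaded height of the upper edge of stand_b's bar, z = 225 mm. Bar and notch as on stand_a, but on springs (gives 1 mm per 4 N downward) and clamped shifted along y: the notch's middle lies 0 to 30 mm to either y side of this point, not measured. See it, or feel it: the crest slid lightly along the edge drops 10 mm into the notch (2.5 mm play each end).
- saucer: Not part of the job, leave alone: a white saucer, 84 mm across, 14 mm high, standing on stand_b's base plate under its bar.
- mill: Not part of the job, leave alone: a wooden pepper mill, 48 mm across, 118 mm high, standing about 0.1 m beyond stand_b.
- mug: Not part of the job, leave alone: a blue mug, 76 mm across, 85 mm high, on the worktop in front of the two stands, in the middle.

How it is judged:
By the outcome, as a careful person would: the job done as asked, in the order asked, and still so for the second after the job is handed in, with the robot touching nothing.
It also fails if it takes over 72 s, if anything falls off the work surface, if the arm or the gripper's body presses on something with over 40 N, if the wrist force passes 120 N, or if a joint passes its speed limit or range.

## Working session

There is one attempt and no reset: what is moved stays moved. The work goes in short steps, Python scripts to look and compute and a tool call to move; the robot and the scene stay as the last step left them, time stands still between calls to the robot, and variables do not carry over. Pictures are saved under pics/ and viewed, at most 10 in all, crops included, and the job is handed in when it is done.

```bash
ls; mkdir -p pics
```

Run:
```python
from bench import robot
import cv2
s=robot.sense()
print(s['position'],s['orientation'],s['clock'],s['ft_force'],robot.pinch_z)
for n in('scene','top'):
    c=robot.camera(n); cv2.imwrite(f'pics/{n}0.png',cv2.resize(c['frame'][:,:,::-1],(800,600),interpolation=cv2.INTER_CUBIC))
    print(n,c['intrinsics'],c['k1'],c['R'],c['t'])
```

```text
bench.py
pics
[0.2794298  0.55864313 0.20483628] [-7.21979145e-01 -3.05728109e+00  1.86319763e-03] 0.0 [ 0.32774956 -0.47397308 -0.18557931] 0.0188
scene [[405.60586155   0.         255.5672951 ]
 [  0.         405.60586155 189.00910383]
 [  0.           0.           1.        ]] -0.06385374240186871 [[ 0.30202994  0.95328652 -0.00476743]
 [ 0.61715809 -0.19934096 -0.76116955]
 [-0.72656301  0.22695373 -0.64853542]] [-0.18438856 -0.23619635  1.41768446]
top [[470.08376331   0.         260.18976869]
 [  0.         470.08376331 193.02679677]
 [  0.           0.           1.        ]] -0.1818129860576633 [[-0.0137184  -0.99985318 -0.0102681 ]
 [-0.99628968  0.01454063 -0.08482593]
 [ 0.08496278  0.00906633 -0.99634288]] [0.02489715 0.59301907 1.33553215]
```

View pics/top0.png

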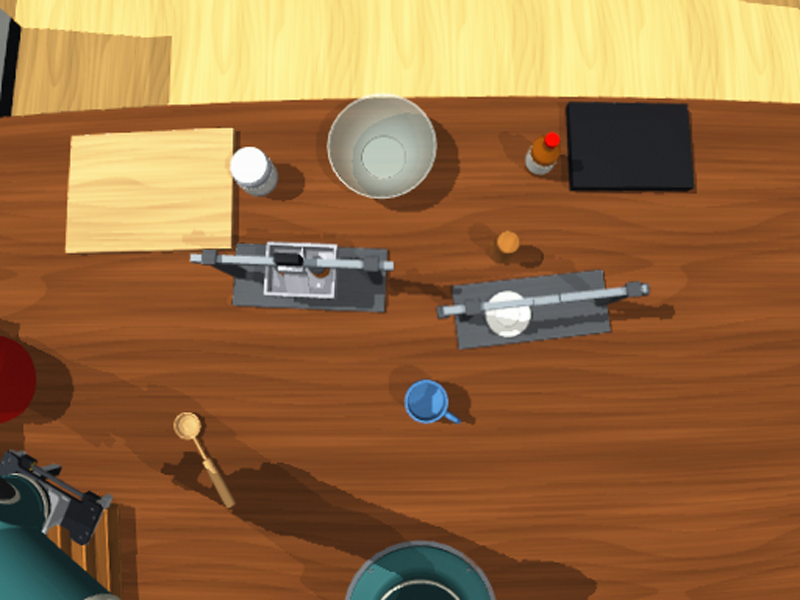

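View pics/scene0.png

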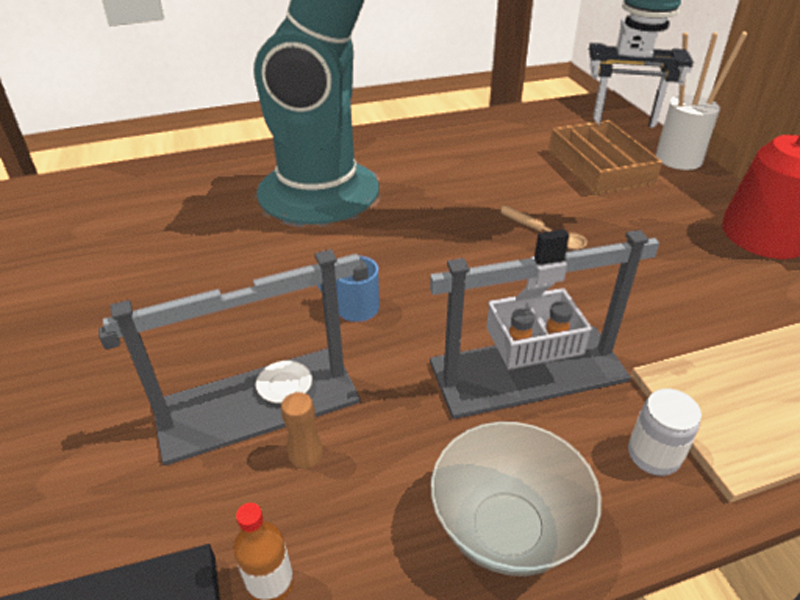

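The top view shows the caddy hanging on the left stand (grip about (288,258) in the 800 px picture). The empty stand is on the right with its bar from (440,312) to (648,290). In the scene view the notch is at about (220–255,293). Next I'll zoom in for pixel positions.

Run:
```python
from bench import robot
import cv2, numpy as np
t=robot.camera('top')['frame'][:,:,::-1]; s=robot.camera('scene')['frame'][:,:,::-1]
def crop(f,x,y,w,h,k): 
    c=cv2.resize(f[y:y+h,x:x+w],None,fx=k,fy=k,interpolation=cv2.INTER_CUBIC)
    for i in range(0,w,10): cv2.putText(c,str(x+i),(i*k,10),0,.35,(0,255,255)); cv2.line(c,(i*k,12),(i*k,18),(0,255,255))
    for j in range(0,h,10): cv2.putText(c,str(y+j),(0,j*k+4),0,.35,(0,255,0)); cv2.line(c,(24,j*k),(30,j*k),(0,255,0))
    return c
cv2.imwrite('pics/c1.png',np.vstack([crop(t,116,148,160,56,5),crop(t,272,170,160,60,5)]))
cv2.imwrite('pics/c2.png',np.vstack([crop(s,60,155,200,72,4),crop(s,265,140,200,72,4)]))
```

```text
(no output)
```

View pics/c1.png

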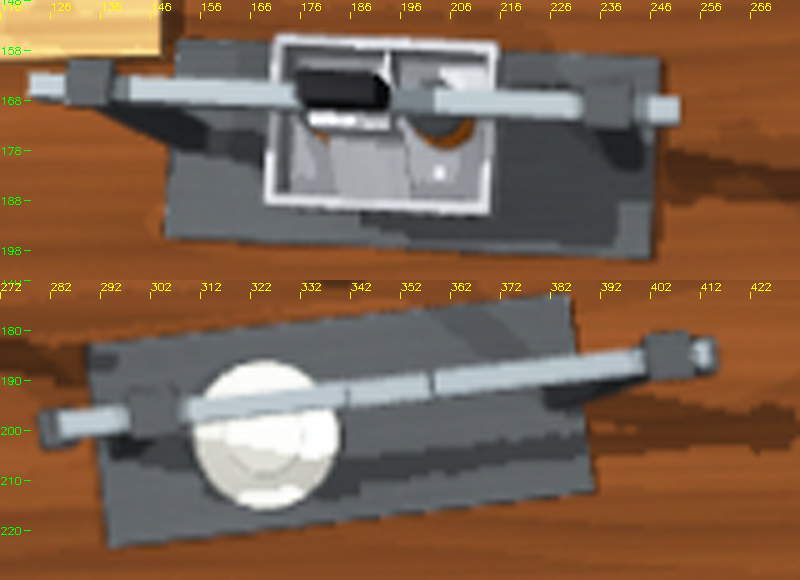

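View pics/c2.png

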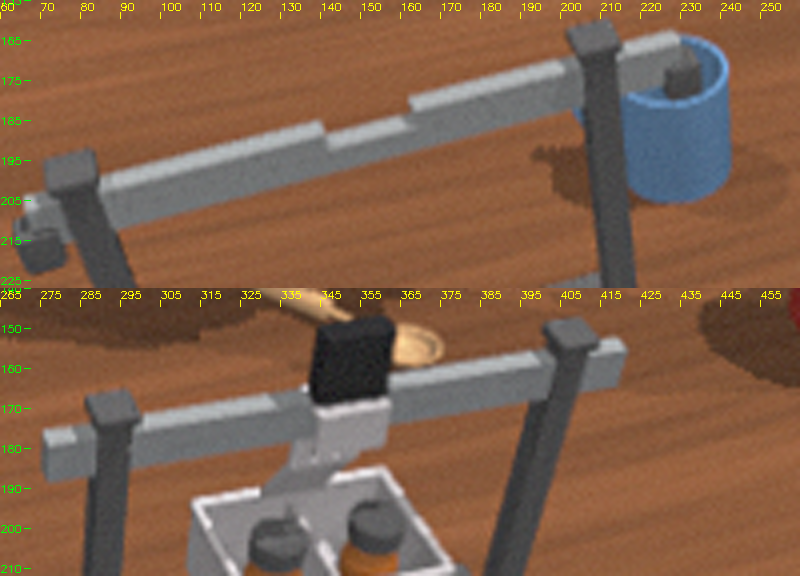

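Create h.py:
```python
from bench import robot
import numpy as np, cv2
CAM={n:robot.camera(n) for n in('top','scene')}
def ray(n,px):
    c=CAM[n];K=c['intrinsics'];p=cv2.undistortPoints(np.array([[px]],float),K,np.array([c['k1'],0,0,0.]))[0,0]
    return -c['R'].T@c['t'], c['R'].T@np.array([*p,1])
def at(n,px,z):
    C,d=ray(n,px); return C+d*(z-C[2])/d[2]
def proj(n,X):
    c=CAM[n];return cv2.projectPoints(np.atleast_2d(X).astype(float),cv2.Rodrigues(c['R'])[0],c['t'],c['intrinsics'],np.array([c['k1'],0,0,0.]))[0][:,0]
```

Run:
```python
from h import *
np.set_printoptions(precision=4,suppress=True)
T=lambda x,y:(116+x/5,148+y/5); B=lambda x,y:(272+x/5,170+(y-280)/5)
S=lambda x,y:(60+x/4,155+y/4); SA=lambda x,y:(265+x/4,140+(y-288)/4)
def show(l,n,f,pts,z):
    r=np.array([at(n,f(*p),z)[:2] for p in pts]);print(l,r.tolist() and r.round(4).tolist(),'mean',r.mean(0))
show('A ends top','top',T,[(29,84),(680,109)],.225)
show('A posts','top',T,[(88,75),(607,95)],.240)
show('A block topface','top',T,[(343,86)],.265)
show('A scene ends','scene',SA,[(42,434),(622,340)],.225)
show('A scene bar right end/left +x corner','scene',SA,[(45,445),(625,350)],.225)
show('B ends','top',B,[(60,422),(714,353)],.225)
show('B posts','top',B,[(157,402),(668,352)],.240)
show('B notch top','top',B,[(346,390),(434,384)],.225)
show('B notch scene(+x edge)','scene',S,[(325,133),(412,110)],.225)
show('B notch scene(-x edge)','scene',S,[(322,122),(410,97)],.225)
show('B post scene','scene',S,[(70,163),(594,36)],.24)
show('mug','top',lambda x,y:(x*.64,y*.64),[(427,400)],.085)
```

```text
A ends top [[0.6531, 0.3641], [0.6344, 0.0342]] mean [0.6438 0.1992]
A posts [[0.6547, 0.3291], [0.6399, 0.0695]] mean [0.6473 0.1993]
A block topface [[0.6429, 0.1957]] mean [0.6429 0.1957]
A scene ends [[0.6311, 0.037], [0.651, 0.369]] mean [0.6411 0.203 ]
A scene bar right end/left +x corner [[0.6399, 0.0354], [0.6596, 0.365]] mean [0.6497 0.2002]
B ends [[0.5621, -0.0439], [0.5919, -0.3745]] mean [ 0.577  -0.2092]
B posts [[0.5701, -0.0907], [0.5912, -0.346]] mean [ 0.5807 -0.2183]
B notch top [[0.5759, -0.1861], [0.5783, -0.2304]] mean [ 0.5771 -0.2082]
B notch scene(+x edge) [[0.5845, -0.2271], [0.5799, -0.1835]] mean [ 0.5822 -0.2053]
B notch scene(-x edge) [[0.5754, -0.2277], [0.5692, -0.183]] mean [ 0.5723 -0.2054]
B post scene [[0.5881, -0.3446], [0.5678, -0.0864]] mean [ 0.5779 -0.2155]
mug [[0.4142, -0.0176]] mean [ 0.4142 -0.0176]
```

Run:
```python
from h import *
np.set_printoptions(precision=4,suppress=True)
T=lambda x,y:(116+x/5,148+y/5)
r=np.array([at('top',T(*p),.12)[:2] for p in[(276,36),(497,45),(489,213),(265,203)]]);print(r,r.mean(0))
print('yaw',np.arctan2(*(r[0]-r[1])*[-1,1]),np.arctan2(*(r[3]-r[2])*[-1,1]))
# block: fit x,y to dark-pixel centroid/extents
from scipy.spatial import ConvexHull
def hull(n,x,y,yaw):
    c,s=np.cos(yaw),np.sin(yaw)
    P=np.array([[x+c*a-s*b,y+s*a+c*b,z] for a in(-.008,.008) for b in(-.02,.02) for z in(.22,.265)])
    return proj(n,P)
h=hull('top',.6445,.2005,-.058);print('top pred crop',((h.min(0)-[116,148])*5),((h.max(0)-[116,148])*5),'seen 295,67 390,108')
h=hull('scene',.6445,.2005,-.058);print('scene pred',((h.min(0)-[265,140])*4+[0,288]),((h.max(0)-[265,140])*4+[0,288]),'seen 308,318 396,405')
```

```text
[[0.6927 0.2579]
 [0.6854 0.1361]
 [0.5936 0.1409]
 [0.6009 0.2634]] [0.6432 0.1996]
yaw -0.0603993248135544 -0.05941567409323445
top pred crop [291.4177  64.9546] [389.1742 113.2698] seen 295,67 390,108
scene pred [301.131  312.6607] [397.7723 411.9125] seen 308,318 396,405
```

Add to h.py:
```python
from scipy.spatial.transform import Rotation as Ro
def rel(x,y,z,yaw):
    s=robot.sense();R0=Ro.from_rotvec(s['orientation'])
    # tool y along caddy +x (yaw): columns tool x, y, z(down)
    c,sn=np.cos(yaw),np.sin(yaw);ty=np.array([c,sn,0]);tz=np.array([0,0,-1.]);Rt=Ro.from_matrix(np.c_[np.cross(ty,tz),ty,tz])
    d=R0.inv().apply(np.array([x,y,z])-s['position']);w=(R0.inv()*Rt).as_rotvec()
    print('d',d.round(4).tolist(),'w',w.round(4).tolist(),'now',s['position'].round(4),s['ft_force'].round(2),round(s['clock'],2),s['width'])
```

```bash
python3 -c "
from h import *
rel(.6445,.2005,.32,-.059);rel(.6445,.2005,.229,-.059)"
```

```text
d [-0.4867, -0.1573, -0.1146] w [-0.0001, 0.0001, 1.166] now [0.2796 0.5589 0.2054] [-0.07 -0.27 -0.5 ] 0.5 0.0944954715185884
d [-0.4867, -0.1573, -0.0236] w [-0.0001, 0.0001, 1.166] now [0.2796 0.5589 0.2054] [-0.07 -0.27 -0.5 ] 0.5 0.0944954715185884
```

Careful with the scale: shifts go in shares of 0.8 m and turns go in shares of pi/2 rad. That gives: -0.4867 m / 0.8 = -0.6084, -0.45 m / 0.8 = -0.5625, 1.166 rad / 1.5708 = 0.7423.

Call:
hand_motion --rows '[0, 0, -0.075, 0, 0, 0, 0, 0, -0.1438, 0, 0, 0.0637, -0.0625, -0.02, -0.1438, 0, 0, 0.1592, -0.125, -0.04, -0.1438, 0, 0, 0.2546, -0.1875, -0.0625, -0.1438, 0, 0, 0.3501, -0.25, -0.0813, -0.1438, 0, 0, 0.4456, -0.3125, -0.1, -0.1438, 0, 0, 0.5411, -0.375, -0.1213, -0.1438, 0, 0, 0.6366, -0.4375, -0.1413, -0.1438, 0, 0, 0.7423, -0.5, -0.1625, -0.1438, 0, 0, 0.7423, -0.5625, -0.1813, -0.1438, 0, 0, 0.7423, -0.6084, -0.1966, -0.1433, 0, 0, 0.7423]' --finger_gap 0.06

```text
clock: 2.0
position: [0.6458, 0.1986, 0.32]
orientation: [2.287, 2.153, -0.0]
ft_force: [0.2, 0.2, -0.9]
width: 0.0605
finger_force: 0.0
```

```bash
python3 -c "
from h import *
print(robot.sense()['joint_positions'])
rel(.6445,.2005,.229,-.059)"
```

```text
[-0.60017073  0.45979518  0.38925977  1.33300471 -0.17002642  1.38212618
 -0.28007712]
d [0.0045, -0.0025, 0.0905] w [0.0003, 0.0023, -0.0054] now [0.6467 0.1961 0.3195] [-0.26 -0.44 -0.34] 2.1 0.05978065093286455
```

Call:
hand_motion --rows '[0, 0, 0, 0, 0, 0, 0, 0, 0, 0, 0, 0, 0, 0, 0, 0, 0, 0]'

```text
clock: 2.48
position: [0.644, 0.2015, 0.3203]
orientation: [-2.284, -2.156, -0.0]
ft_force: [-0.3, -0.3, 0.4]
width: 0.0599
finger_force: 0.0
```

```bash
python3 -c "
from h import *
rel(.6445,.2005,.229,-.059)
c=CAM['top']['frame'][130:220,110:230,::-1]
cv2.imwrite('pics/g.png',cv2.resize(c,None,fx=5,fy=5,interpolation=2))"
```

```text
d [-0.0007, 0.0003, 0.0912] w [0.0001, -0.0002, 0.0009] now [0.6442 0.2012 0.3202] [0.21 0.8  0.15] 2.58 0.059971995022790894
```

View pics/g.png

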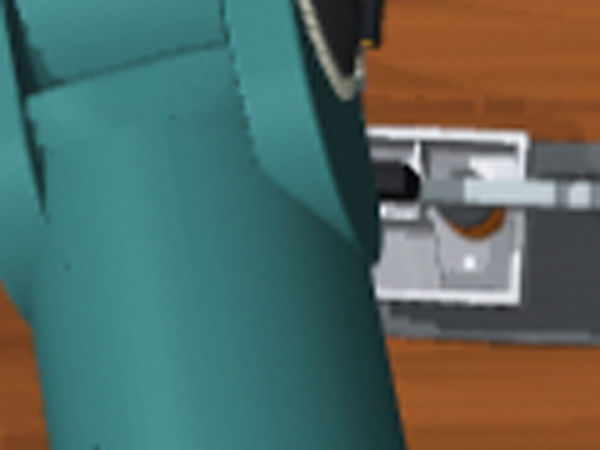

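The arm hides the grip from above, but the pose is settled within 1 mm and the opening leaves over 20 mm each side. I'll descend and watch the force.

To row units: 0.091 m / 0.8 = 0.1138, 0.085 m / 0.8 = 0.1063.

Call:
hand_motion --rows '[0, 0, 0.025, 0, 0, 0, 0, 0, 0.05, 0, 0, 0, 0, 0, 0.075, 0, 0, 0, 0, 0, 0.0938, 0, 0, 0, 0, 0, 0.1063, 0, 0, 0, 0, 0, 0.1138, 0, 0, 0, 0, 0, 0.1138, 0, 0, 0, 0, 0, 0.1138, 0, 0, 0]'

```text
clock: 3.58
position: [0.6447, 0.2006, 0.2296]
orientation: [2.286, 2.155, 0.001]
ft_force: [-0.2, -0.4, -0.6]
width: 0.06
finger_force: 0.0
```

Call:
hand_motion --rows '[0, 0, 0, 0, 0, 0, 0, 0, 0, 0, 0, 0, 0, 0, 0, 0, 0, 0, 0, 0, 0, 0, 0, 0, 0, 0, 0, 0, 0, 0, 0, 0, 0, 0, 0, 0, 0, 0, 0, 0, 0, 0, 0, 0, 0, 0, 0, 0]' --finger_gap 0.0

```text
clock: 4.58
position: [0.6443, 0.2006, 0.2291]
orientation: [-2.286, -2.155, 0.001]
ft_force: [-3.7, -0.7, 2.7]
width: 0.0161
finger_force: 30.0
```

```bash
python3 -c "
from h import *
rel(.6445,.2005,.269,-.059)"
```

```text
d [-0.0001, 0.0001, -0.0399] w [-0.0003, 0.0, 0.0001] now [0.6444 0.2006 0.2291] [-3.87 -0.47  3.35] 4.67 0.015789871590170236
```

To row units: -0.042 m / 0.8 = -0.0525, -0.039 m / 0.8 = -0.0488.

Call:
hand_motion --rows '[0, 0, -0.0025, 0, 0, 0, 0, 0, -0.0063, 0, 0, 0, 0, 0, -0.0125, 0, 0, 0, 0, 0, -0.02, 0, 0, 0, 0, 0, -0.0275, 0, 0, 0, 0, 0, -0.035, 0, 0, 0, 0, 0, -0.0425, 0, 0, 0, 0, 0, -0.0488, 0, 0, 0, 0, 0, -0.0525, 0, 0, 0, 0, 0, -0.0525, 0, 0, 0, 0, 0, -0.0525, 0, 0, 0]'

```text
clock: 6.05
position: [0.6444, 0.2006, 0.2708]
orientation: [-2.286, -2.155, 0.001]
ft_force: [-0.3, 0.2, -5.8]
width: 0.0157
finger_force: 30.0
```

```bash
python3 -c "
from h import *
rel(.53,.2005,.271,-.059)
c=CAM['scene']['frame'][120:270,260:460,::-1]
cv2.imwrite('pics/l.png',cv2.resize(c,None,fx=4,fy=4,interpolation=2))"
```

```text
d [-0.0068, -0.1142, -0.0001] w [-0.0003, 0.0002, 0.0] now [0.6444 0.2006 0.2708] [-0.44  0.64 -5.29] 6.15 0.015469186455468048
```

View pics/l.png

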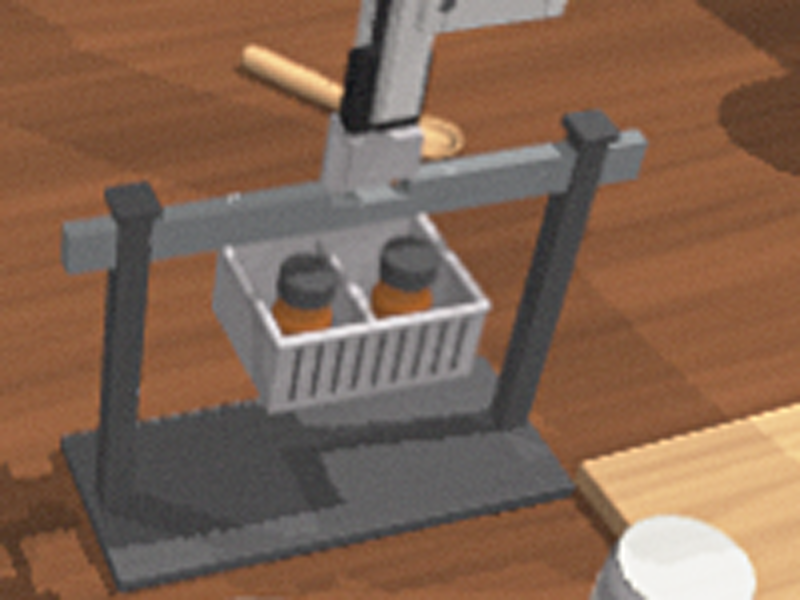

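To row units: -0.145 m / 0.8 = -0.1813, -0.141 m / 0.8 = -0.1763.

Call:
hand_motion --rows '[0, -0.0075, 0, 0, 0, 0, 0, -0.02, 0, 0, 0, 0, 0, -0.0375, 0, 0, 0, 0, 0, -0.0575, 0, 0, 0, 0, 0, -0.08, 0, 0, 0, 0, 0, -0.1025, 0, 0, 0, 0, 0, -0.125, 0, 0, 0, 0, 0, -0.1475, 0, 0, 0, 0, 0, -0.165, 0, 0, 0, 0, 0, -0.1763, 0, 0, 0, 0, 0, -0.1813, 0, 0, 0, 0, 0, -0.1813, 0, 0, 0, 0]'

```text
clock: 7.65
position: [0.4998, 0.2091, 0.2711]
orientation: [2.286, 2.155, 0.0]
ft_force: [0.7, -0.1, -4.7]
width: 0.0159
finger_force: 30.0
```

```bash
python3 -c "
from h import *
rel(.445,-.218,.271,.085)"
```

```text
d [-0.4295, -0.0297, 0.0001] w [0.0001, 0.0003, -0.1442] now [0.5001 0.209  0.271 ] [ 1.03  0.03 -5.08] 7.75 0.01598952448011669
```

To row units: -0.216 m / 0.8 = -0.27, -0.194 m / 0.8 = -0.2425.

Call:
hand_motion --rows '[-0.005, 0, 0, 0, 0, 0, -0.015, -0.0013, 0, 0, 0, 0, -0.0313, -0.0025, 0, 0, 0, 0, -0.0525, -0.0038, 0, 0, 0, 0, -0.0775, -0.005, 0, 0, 0, 0, -0.105, -0.0075, 0, 0, 0, 0, -0.1325, -0.0088, 0, 0, 0, 0, -0.16, -0.0113, 0, 0, 0, 0, -0.1875, -0.0125, 0, 0, 0, 0, -0.215, -0.015, 0, 0, 0, 0, -0.2425, -0.0163, 0, 0, 0, 0, -0.27, -0.0188, 0, 0, 0, 0]'

```text
clock: 9.25
position: [0.4717, -0.0072, 0.2711]
orientation: [2.286, 2.155, 0.0]
ft_force: [0.3, -0.1, -5.7]
width: 0.0162
finger_force: 30.0
```

Call:
hand_motion --rows '[-0.0275, -0.0013, 0, 0, 0, -0.0064, -0.055, -0.0038, 0, 0, 0, -0.014, -0.0825, -0.005, 0, 0, 0, -0.0229, -0.11, -0.0075, 0, 0, 0, -0.0318, -0.1375, -0.0088, 0, 0, 0, -0.042, -0.165, -0.0113, 0, 0, 0, -0.0522, -0.1925, -0.0125, 0, 0, 0, -0.0624, -0.2188, -0.015, 0, 0, 0, -0.0713, -0.24, -0.0163, 0, 0, 0, -0.0796, -0.255, -0.0175, 0, 0, 0, -0.0866, -0.2638, -0.0188, 0, 0, 0, -0.0904, -0.2669, -0.0184, 0, 0, 0, -0.0918]'

```text
clock: 10.75
position: [0.4445, -0.2183, 0.2711]
orientation: [2.125, 2.314, 0.0]
ft_force: [0.4, 0.3, -4.7]
width: 0.0156
finger_force: 30.0
```

```bash
python3 -c "
from h import *
rel(.5775,-.2065,.276,.085)"
```

```text
d [0.0001, 0.1332, -0.0049] w [0.0, 0.0, 0.0002] now [ 0.4448 -0.2179  0.2711] [-1.41 -0.86 -5.09] 10.85 0.015709652570158276
```

To row units: 0.1332 m / 0.8 = 0.1665, 0.131 m / 0.8 = 0.1638.

Call:
hand_motion --rows '[0, 0.005, -0.0025, 0, 0, 0, 0, 0.015, -0.005, 0, 0, 0, 0, 0.0313, -0.005, 0, 0, 0, 0, 0.05, -0.005, 0, 0, 0, 0, 0.07, -0.005, 0, 0, 0, 0, 0.09, -0.005, 0, 0, 0, 0, 0.11, -0.005, 0, 0, 0, 0, 0.1275, -0.005, 0, 0, 0, 0, 0.1438, -0.005, 0, 0, 0, 0, 0.1563, -0.005, 0, 0, 0, 0, 0.1638, -0.005, 0, 0, 0, 0, 0.1665, -0.005, 0, 0, 0]'

```text
clock: 12.35
position: [0.5776, -0.2066, 0.2751]
orientation: [2.125, 2.314, -0.0]
ft_force: [0.2, -0.8, -6.2]
width: 0.0156
finger_force: 30.0
```

Call:
hand_motion --rows '[0, 0, 0, 0, 0, 0, 0, 0, 0, 0, 0, 0]'

```text
clock: 12.6
position: [0.5772, -0.2066, 0.2752]
orientation: [2.125, 2.314, 0.0]
ft_force: [0.5, 0.6, -6.1]
width: 0.016
finger_force: 30.0
```

```bash
python3 -c "
from h import *
rel(.5775,-.2065,.276,.085)
c=CAM['scene']['frame'][140:260,50:250,::-1]; d=CAM['top']['frame'][150:240,260:430,::-1]
cv2.imwrite('pics/b.png',cv2.resize(c,None,fx=4,fy=4,interpolation=2))
cv2.imwrite('pics/bt.png',cv2.resize(d,None,fx=4,fy=4,interpolation=2))"
```

```text
d [0.0001, 0.0002, -0.0008] w [0.0002, 0.0, 0.0001] now [ 0.5773 -0.2066  0.2752] [ 0.22  0.23 -5.08] 12.7 0.01606277883867441
```

View pics/b.png

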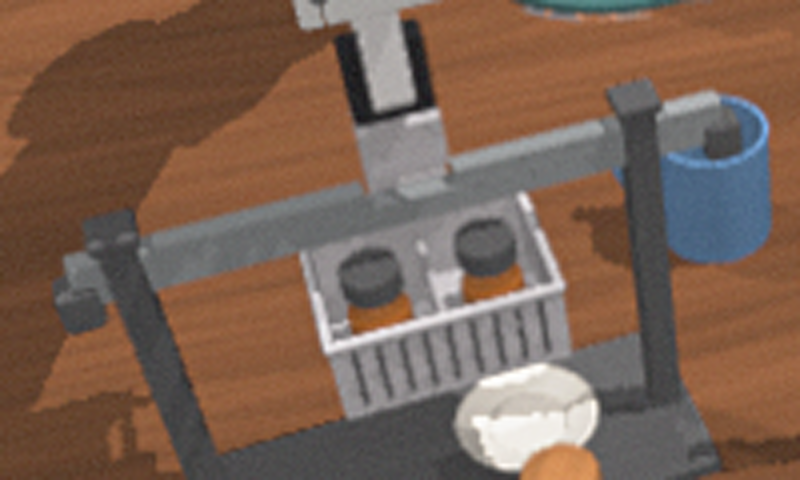

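The nose hangs on the far side, over the notch (about (410,190) in this crop), and the caddy is level. I'll descend in stages and check the force.

To row units: 0.034 m / 0.8 = 0.0425, 0.033 m / 0.8 = 0.0413.

Call:
hand_motion --rows '[0, 0, 0.0038, 0, 0, 0, 0, 0, 0.0088, 0, 0, 0, 0, 0, 0.015, 0, 0, 0, 0, 0, 0.0213, 0, 0, 0, 0, 0, 0.0275, 0, 0, 0, 0, 0, 0.0338, 0, 0, 0, 0, 0, 0.0388, 0, 0, 0, 0, 0, 0.0413, 0, 0, 0, 0, 0, 0.0425, 0, 0, 0, 0, 0, 0.0425, 0, 0, 0]'

```text
clock: 13.95
position: [0.5775, -0.2066, 0.2412]
orientation: [2.125, 2.314, -0.0]
ft_force: [0.3, 0.9, -5.3]
width: 0.0159
finger_force: 30.0
```

Call:
hand_motion --rows '[0, 0, 0.0013, 0, 0, 0, 0, 0, 0.0025, 0, 0, 0, 0, 0, 0.0038, 0, 0, 0, 0, 0, 0.005, 0, 0, 0, 0, 0, 0.005, 0, 0, 0, 0, 0, 0.005, 0, 0, 0]'

```text
clock: 14.7
position: [0.5775, -0.2066, 0.2371]
orientation: [2.125, 2.314, -0.0]
ft_force: [0.0, -0.9, -5.8]
width: 0.0159
finger_force: 30.0
```

```bash
python3 -c "
from h import *
rel(.5775,-.2065,.229,.085)"
```

```text
d [0.0001, -0.0, 0.0081] w [0.0001, 0.0001, 0.0002] now [ 0.5775 -0.2066  0.2371] [ 0.39  0.31 -5.35] 14.8 0.01590028360675621
```

Two millimetres below the edge and no contact, so the crest is in the notch. Lowering onto the floor.

To row units: 0.008 m / 0.8 = 0.01, 0.007 m / 0.8 = 0.0088.

Call:
hand_motion --rows '[0, 0, 0.0025, 0, 0, 0, 0, 0, 0.005, 0, 0, 0, 0, 0, 0.0075, 0, 0, 0, 0, 0, 0.0088, 0, 0, 0, 0, 0, 0.01, 0, 0, 0, 0, 0, 0.01, 0, 0, 0, 0, 0, 0.01, 0, 0, 0]'

```text
clock: 15.68
position: [0.5775, -0.2066, 0.2291]
orientation: [2.125, 2.314, -0.0]
ft_force: [0.6, 0.3, -5.5]
width: 0.0159
finger_force: 30.0
```

Call:
hand_motion --rows '[0, 0, 0.0006, 0, 0, 0, 0, 0, 0.0013, 0, 0, 0, 0, 0, 0.0016, 0, 0, 0, 0, 0, 0.0016, 0, 0, 0, 0, 0, 0.0016, 0, 0, 0, 0, 0, 0.0016, 0, 0, 0]'

```text
clock: 16.42
position: [0.5775, -0.2066, 0.2279]
orientation: [2.125, 2.314, -0.0]
ft_force: [-0.8, 0.4, -0.4]
width: 0.0158
finger_force: 30.0
```

```bash
python3 -c "
from h import *
rel(.5775,-.2065,.229,.085)"
```

```text
d [0.0001, -0.0, -0.0011] w [0.0002, 0.0001, 0.0002] now [ 0.5776 -0.2066  0.2279] [-0.92  0.47  0.93] 16.52 0.015694539175526035
```

The bar carries the full weight at floor height. Releasing.

Call:
hand_motion --rows '[0, 0, 0, 0, 0, 0, 0, 0, 0, 0, 0, 0, 0, 0, 0, 0, 0, 0, 0, 0, 0, 0, 0, 0, 0, 0, 0, 0, 0, 0, 0, 0, 0, 0, 0, 0]' --finger_gap 0.05

```text
clock: 17.27
position: [0.5775, -0.2066, 0.2278]
orientation: [2.125, 2.314, -0.0]
ft_force: [-0.0, 0.7, 0.8]
width: 0.05
finger_force: 0.0
```

Call:
hand_motion --rows '[0, 0, -0.0063, 0, 0, 0, 0, 0, -0.0188, 0, 0, 0, 0, 0, -0.0375, 0, 0, 0, 0, 0, -0.0625, 0, 0, 0, 0, 0, -0.1, 0, 0, 0, 0, 0, -0.1375, 0, 0, 0, 0, -0.05, -0.15, 0, 0, 0, 0, -0.1, -0.15, 0, 0, 0, 0, -0.15, -0.15, 0, 0, 0, 0, -0.175, -0.15, 0, 0, 0, 0, -0.175, -0.15, 0, 0, 0, 0, -0.175, -0.15, 0, 0, 0]'

```text
clock: 18.77
position: [0.4387, -0.2183, 0.3483]
orientation: [2.124, 2.314, 0.001]
ft_force: [0.9, -0.0, -0.2]
width: 0.0498
finger_force: 0.0
```

```bash
python3 -c "
from h import *
c=CAM['scene']['frame'][140:260,50:250,::-1]; d=CAM['top']['frame'][130:220,260:430,::-1]
a=cv2.resize(c,(800,480),interpolation=2)[:,:500]
cv2.imwrite('pics/f.png',a[:, :])
cv2.imwrite('pics/f.png',np.vstack([cv2.resize(c,(600,340)),cv2.resize(d,(600,260))]))"
```

```text
(no output)
```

View pics/f.png

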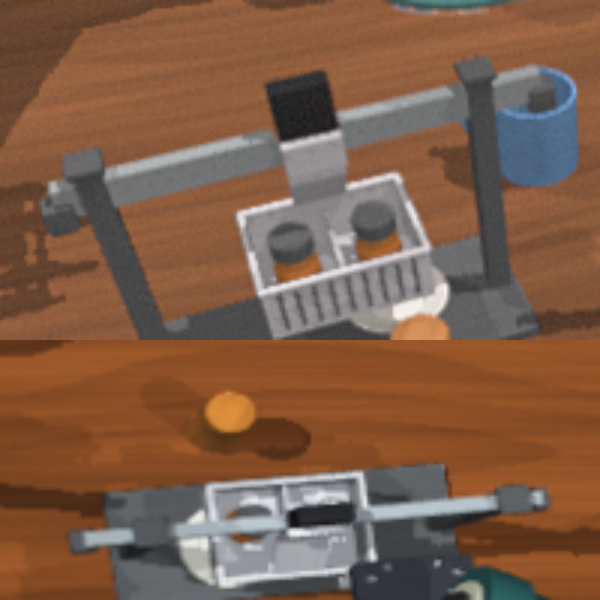

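The caddy hangs level in stand B's notch, with the grip block at about (303,105) and both jars standing. The saucer, mill and mug are in place and the robot is clear.

```bash
python3 -c "
from bench import robot
print(robot.hand_in())"
```

```text
the job is handed in; nothing more can be done
None
```

The caddy, with both jars standing, hangs seated in stand B's notch and is released; the mug, saucer and mill look undisturbed in the last pictures, and the job was handed in at about 19 s (no verdict was shown).

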